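# Clip the lining at the taped spot of a ukulele side

## Task

A luthier is gluing the lining strip into an open ukulele body and one clip is still missing from the row along the edge. Squeeze open the orange spring clip parked on the upright batten, lift it off, set it down astride the body's edge at the blue tape, square to the edge, and let it close there so that it grips the edge by itself, well down on it. Leave the green and the white clip parked where they are.

Things in the scene. Friction and masses are not known exactly. Their poses are not given: they have to be found in the camera images.
- orange_pivot (a point): Pivot pin (radius 5 mm) of the orange spring clip, upright, jaws down: x along the pin, y across the jaws, z up. Its two levers rise in a V to orange rollers (10 mm thick, 18 mm long along x), axes 42 mm above the pivot, 54 mm wide over both. Cork jaws, 16 mm wide, reach 38 mm below the pivot. 45 g, same either way round. Parked upright on the batten, pivot 12 mm over its top.
- orange_jaw (a joint): Jaw angle of the orange clip, rad: 0 closed on an 8 mm edge (as parked), 0.6 stop, fully open, -0.2 shut on nothing. Sprung shut; squeezing the rollers together along y opens it (5 N, 10 N at the stop; then 27 mm wide over them, 47 mm above the pivot, jaws 19 mm apart at their tops, 30 mm at the tips). Site orange_pivot leans about its x by half this angle when held open.
- tape_mark (a point): Centre of the blue tape (28 mm long), on the top face of the ukulele's edge, 78 mm above the table. x along the edge, y across it, z up. The edge is straight here over 52 mm and 8 mm thick down to 30 mm below its top. Black clips fixed elsewhere on the edge are over 90 mm away.
- green_pivot (a point): Pivot of a like clip with green levers on the same batten, to be left. The three clips stand in a row, 85 mm apart, in any order.
- white_pivot (a point): Pivot of a like clip with white levers on the same batten, to be left. The batten is an upright strip 8 mm thick and 280 mm long, its top 60 mm above the table.
Mind the look-alikes: they are no part of the job. Of the things like the part that bears orange_pivot, leave any that is purple; of the rest the smaller one is meant.

How it is judged (in metres and radians):
On the way, in this order (a step that is already met when the one before it is completed fails the run):
1. the orange clip has been lifted clear of the batten (height (world z) of orange_pivot above 0.12 m), for 0.1 s.
2. the orange clip is held open astride the edge at the blue tape (horizontal distance between orange_pivot and tape_mark below 0.02 m and z of orange_pivot in the frame of tape_mark below 0.026 m and value of joint orange_jaw above 0.15 rad), for 0.05 s.
At the end, for the whole second after the job is handed in: The orange clip grips the edge at the blue tape, at rest: pivot within 15 mm of the tape centre along the edge and 10 mm across, at most 26 mm above the edge, pin along the edge within 12 degrees, upright within 15 degrees, jaw within 0.12 rad of closed on the edge (x of orange_pivot in the frame of tape_mark between -0.015 and 0.015 m and y of orange_pivot in the frame of tape_mark between -0.01 and 0.01 m and z of orange_pivot in the frame of tape_mark between 0 and 0.026 m and angle between the x axis of orange_pivot and the x axis of tape_mark, either way round below 0.22 rad and angle between orange_pivot's own z axis and vertical below 0.26 rad and value of joint orange_jaw between -0.12 and 0.12 rad and velocity of joint orange_jaw below 0.2 rad/s); the robot touches nothing.
It fails at once if the green clip is shifted by more than 20 mm (distance of green_pivot from where it was at the start of the episode above 0.02 m).
It fails at once if the white clip is shifted by more than 20 mm (distance of white_pivot from where it was at the start of the episode above 0.02 m).
It also fails if it takes over 38 s, if anything falls off the work surface, if the arm or the gripper's body presses on something with over 40 N, if the wrist force passes 120 N, or if a joint passes its speed limit or range.

## Robot

A 6-joint arm with a two-finger parallel gripper is mounted at the origin on the work surface. World frame = base frame: x ahead of the robot, y to its left, z up, the work surface at z = 0. Lengths are in mm, angles in degrees, forces in N, time in s.
With the tool pointing down it reaches from about 350 to 850 mm from the base axis. Payload 8.1 kg.
Tool frame: the origin (TCP) lies midway between the tips of the shut fingers; the grasp point (between the pads) lies 19 mm behind it; z points along the fingers, y is the line along which they close (so a half turn about z gives the same grasp; the last joint's range is limited). The gripper opens to 85 mm and grips with 20 to 120 N. Pads are 22 mm wide; open, the fingers measure 114 mm over their backs; the gripper's body (76 mm by 85 mm) begins 54 mm behind the grasp point. The pads swing forward as they close: fully open they stand 13 mm farther back than shut.
Start: joints at [-78.919, 7.471, 85.268, -0, 87.261, -4.893], TCP at [165.142, -576.831, 231.292] pointing down, gripper open.
Joint ranges: [-169.43, 169.43], [-51.17, 129.36], [1.28, 143.12], [-76.62, 256.62], [0, 156.53], [-152.29, 152.29]. Speed limits (degrees/s): [136.94, 136.94, 159.86, 180, 180, 180].

## Interface

Orientations are given as [roll, pitch, yaw] about the fixed x, y, z axes, in that order (R = Rz(yaw) Ry(pitch) Rx(roll)).
In Python, from bench import r gives the robot as it stands. The module is installed in compiled form; this text tells all that it offers.
- The arm moves only by the tool jog_arm, never from a script. Its argument "rows" is a list of rows, each a list of 2 entries, a list of its own where there are three numbers: the shift along the tool's x, y, z in mm, then the turn, a rotation vector about the tool's x, y, z in rad. A call has 1 to 10 rows; each row is the pose to reach, as a shift and turn from the pose commanded when the call began, along the tool's axes at that moment; what a row does not reach only later rows make up. A row lasts 1/10 s, in which the tool goes at most 50 mm and 8.59 degrees, less where a joint would pass 70% of its speed; a pose out of reach is approached as far as the arm can. A call with a gripper value outside its range is refused whole. "grip" is the finger opening in mm, from 0 to 85.4, set as the call begins (left out, the last holds). The fingers move at their own pace and stop on an object; "force" is the grip in N (left out, the last holds). Time passes only in rows, so rows that repeat a pose let the fingers close. It gives the time, the measured TCP pose, the force, the opening and the grip force at its end, in the units of the state.
- r.sense(): the state, without advancing time (a new reading comes with each control period).
- r.snapshot(name): name is "side" or "top"; returns (picture, depth): 480x640x3 uint8, blue, green, red; 480x640 float32, mm along the optical axis (not along the pixel's ray), 0 where there is no reading.
- r.camera_params(name): a dict with "fx", "fy", "cx", "cy" (pixels), "dist_coeffs" ([k1, k2, p1, p2, k3] as OpenCV has them; the pictures are not rectified), "pose" (4x4, takes a point from camera to world coordinates). Camera axes: x right, y down, z forward; pixel columns grow to the right and rows downward; lengths in mm; the calibration is good to about 2 mm. A picture is of the moment at which its call begins. camera_params takes no time and is no camera call.
- r.hand_in(): hands the job in; it is judged then, once.
The state is a dict: "time": time; "joint_pos": joint angles; "qd": joint speeds; "joint_efforts": joint torques, N m; "tool_pos": TCP position; "tcp_rot": TCP orientation; "ft_force": force on the tool from outside, world axes, zero at the start; "wrist_torque": the same for the moment, N m; "finger_gap": finger opening in mm; "grip_force": force on a finger pad.
Only numpy, scipy, OpenCV 4.12 (cv2) and the standard library are available. Lean on these libraries where they do the work, as an engineer would, in place of code of your own. Each camera call takes 0.05 s, during which the arm holds its last target. There are 200 camera calls.

## Working session

There is one attempt and no reset: what is moved stays moved. The work goes in short steps, Python scripts to look and compute and a tool call to move; the robot and the scene stay as the last step left them, time stands still between calls to the robot, and variables do not carry over. Pictures are saved under pics/ and viewed, at most 10 in all, crops included, and the job is handed in when it is done.

Besides the shell and the picture viewer there is one more tool, called after ">>>" by a JSON object that holds its "api" and its "payload", one argument or row to a line. jog_arm: Moves the arm, as the interface text tells. Its arguments: {"type":"object","properties":{"rows":{"type":"array"},"grip":{"type":"number"},"force":{"type":"number"}},"required":["rows"]}

```bash
mkdir -p pics; cat > h.py <<'E'
import cv2,numpy as np
from bench import r
def P(n):
    c=r.camera_params(n);K=np.array([[c['fx'],0,c['cx']],[0,c['fy'],c['cy']],[0,0,1.]]);return K,np.array(c['dist_coeffs'],float),np.array(c['pose'])
def ray(n,uv):
    K,d,T=P(n);p=cv2.undistortPoints(np.array(uv,float).reshape(-1,1,2),K,d)[:,0]
    return T[:3,3],np.c_[p,np.ones(len(p))]@T[:3,:3].T
def onz(n,uv,z):
    o,d=ray(n,uv);return o+d*((z-o[2])/d[:,2])[:,None]
def cloud(n,mask,dep):
    v,u=np.nonzero(mask&(dep>0));o,d=ray(n,np.c_[u,v]);return o+d*dep[v,u][:,None],np.c_[u,v]
E
python3 - <<'E'
from h import *
for n in('side','top'):
    p,d=r.snapshot(n);cv2.imwrite(f'pics/{n}.png',p);np.savez(n+'.npz',p=p,d=d);print(n,P(n)[2].round(2).tolist())
s=r.sense();print(s['time'],s['tool_pos'],s['tcp_rot'])
E
```

```text
side [[1.0, -0.04, 0.08, 422.58], [-0.09, -0.65, 0.76, -754.08], [0.02, -0.76, -0.65, 696.27], [0.0, 0.0, 0.0, 1.0]]
top [[0.0, -0.99, 0.14, 387.63], [-1.0, -0.0, 0.0, -37.31], [-0.0, -0.14, -0.99, 907.15], [0.0, 0.0, 0.0, 1.0]]
0.1 [ 165.05134962 -576.33967243  230.32932578] [-1.79903176e+02 -8.96885654e-03  1.59728039e+01]
```

View pics/side.png

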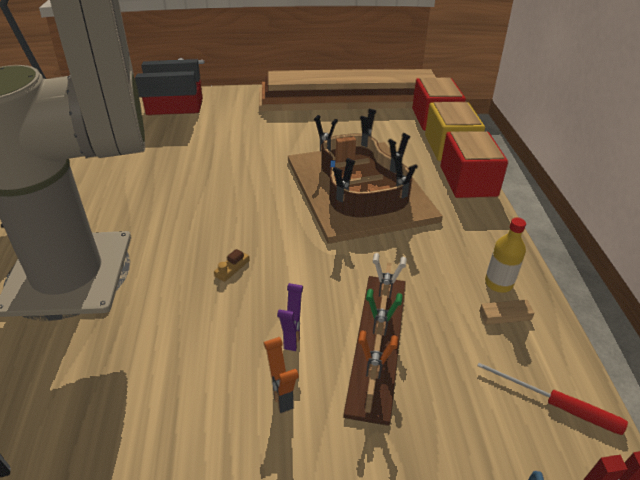

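View pics/top.png

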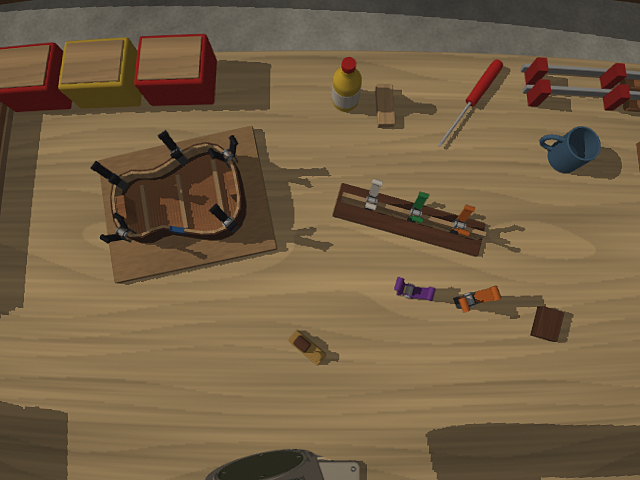

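Top view: orange clip on the batten (465,218), a bigger orange clip standing free (480,298) and a purple one (415,290). In the side view they are at (378,350), (280,375) and (291,315). The batten clip fits because it is parked on the batten in the row with green and white, and it is the smaller orange one. The tape is at top (177,230), side (333,163).

```bash
python3 - <<'E'
from h import *
S=np.load('side.npz');T=np.load('top.npz')
a=cv2.resize(S['p'][240:430,250:420],None,fx=2.4,fy=2.4,interpolation=2)
b=cv2.resize(T['p'][170:320,390:510],None,fx=3,fy=3,interpolation=2)
c=np.zeros((max(a.shape[0],b.shape[0]),a.shape[1]+b.shape[1],3),np.uint8);c[:a.shape[0],:a.shape[1]]=a;c[:b.shape[0],a.shape[1]:]=b
cv2.imwrite('pics/crop.png',c)
for n,D in(('side',S),('top',T)):
    p,d=D['p'],D['d'];h=cv2.cvtColor(p,cv2.COLOR_BGR2HSV)
    for nm,lo,hi in(('orange',(5,170,90),(14,255,255)),('blue',(100,130,60),(125,255,255)),('green',(50,120,40),(85,255,255))):
        m=cv2.inRange(h,lo,hi);k,l,st,ce=cv2.connectedComponentsWithStats(m)
        for i in range(1,k):
            if st[i,4]>15:
                q,uv=cloud(n,l==i,d)
                if len(q)and np.median(q[:,0])>100: print(n,nm,st[i].tolist(),ce[i].round(1),np.median(q,0).round(1),q.min(0).round(),q.max(0).round(), q[q[:,2]>q[:,2].max()-8].mean(0).round(1))
E
```

```text
side orange [426, 107, 3, 19, 19] [427. 116.] [828.  510.2  52.3] [820. 481.  22.] [830. 516.  74.] [828.5 513.6  70.8]
side orange [358, 330, 12, 31, 184] [364.  343.5] [ 532.7 -290.7  106.4] [ 523. -297.   11.] [ 548. -188.  122.] [ 528.9 -286.9  118.6]
side orange [381, 335, 17, 28, 195] [389.7 347.5] [ 568.3 -297.5  103.1] [ 558. -308.   11.] [ 607. -204.  122.] [ 571.7 -299.   118.6]
side orange [264, 337, 34, 58, 878] [279.8 365.6] [ 410.7 -296.    92.7] [ 391. -350.   51.] [ 434. -277.  119.] [ 413.6 -316.2  114.7]
side blue [331, 161, 4, 6, 24] [332.5 163.5] [540.4 230.5  80.5] [536. 218.  78.] [545. 242.  82.] [540.4 230.2  80.4]
side green [366, 290, 11, 28, 121] [371.1 301.4] [ 554.5 -210.9  110.2] [ 546. -216.   75.] [ 565. -196.  122.] [ 551.7 -206.5  118.6]
side green [387, 294, 15, 26, 125] [394.5 305.2] [ 590.2 -217.9  105.2] [ 581. -227.   72.] [ 600. -205.  122.] [ 594.6 -218.2  118.3]
top orange [457, 205, 18, 17, 146] [465.6 212.7] [ 566.1 -295.4   98.7] [ 557. -333.    2.] [ 583. -286.  120.] [ 570.9 -296.7  117.5]
top orange [454, 229, 16, 7, 64] [462.5 231.7] [ 527.7 -282.8  117.3] [ 522. -294.   71.] [ 541. -276.  123.] [ 527.3 -284.7  118.1]
top orange [474, 286, 27, 16, 284] [487.8 294.4] [ 419.4 -331.5   92.9] [ 408. -345.   49.] [ 433. -320.  118.] [ 421.5 -337.1  114.3]
top orange [459, 297, 10, 15, 99] [463.6 304.2] [ 402.5 -280.8  113.7] [ 391. -301.   29.] [ 416. -274.  118.] [ 401.9 -281.1  113.9]
top blue [172, 226, 12, 7, 58] [177.5 229.2] [539.9 229.   78.4] [534. 218.  75.] [546. 240.  82.] [539.8 229.3  78.3]
top green [413, 192, 16, 18, 142] [420.2 200.2] [ 588.8 -213.4   99. ] [ 579. -224.   69.] [ 599. -205.  122.] [ 593.5 -215.   118.2]
top green [410, 216, 13, 7, 59] [416.3 218.6] [ 550.7 -201.7  117.3] [ 545. -212.   71.] [ 566. -194.  122.] [ 550.7 -202.6  117.6]
```

View pics/crop.png

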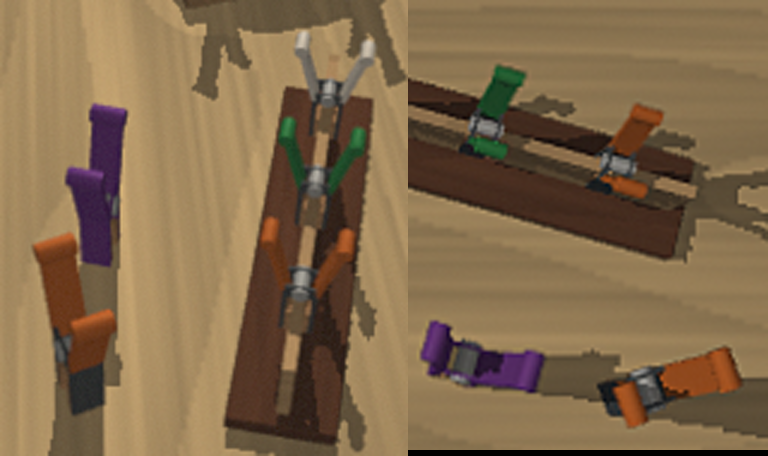

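The crop shows the target clearly: the orange clip on the batten is in line with green and white. The free-standing orange one is bigger, and the purple one is excluded. Next I'll measure the edge direction and work out the move.

```bash
python3 - <<'E'
from h import *
for n in('top','side'):
    D=np.load(n+'.npz');p=D['p'];h=cv2.cvtColor(p,cv2.COLOR_BGR2HSV)
    m=cv2.inRange(h,(100,100,40),(125,255,255));k,l,st,ce=cv2.connectedComponentsWithStats(m)
    i=min(range(1,k),key=lambda i:np.hypot(*(ce[i]-((177,229)if n=='top' else(332,163)))))
    v,u=np.nonzero(l==i);q=onz(n,np.c_[u,v],78)[:,:2]
    w,V=np.linalg.eigh(np.cov(q.T));print(n,q.mean(0),np.sqrt(w)*3.46,np.degrees(np.arctan2(V[1,1],V[0,1]))%180,cv2.minAreaRect(q.astype(np.float32)))
# crop of rim
T=np.load('top.npz')['p'][125:260,85:255]
S=np.load('side.npz')['p'][100:220,280:430]
a=cv2.resize(T,(680,540),interpolation=2);cv2.imwrite('pics/rim.png',a)
d=np.load('top.npz');q,uv=cloud('top',np.pad(np.ones((140,170),bool),((122,218),(85,385))),d['d'])
print('max z near body',np.percentile(q[:,2],[99,99.9,100]))
E
```

```text
top [538.88651201 230.71502961] [11.3935817  29.34779815] 75.14356391325109 ((538.7977294921875, 228.68067932128906), (33.654720306396484, 11.898983001708984), 80.58833312988281)
side [540.6110379  234.83503518] [ 9.24084122 28.28658243] 83.94899713614903 ((540.0474243164062, 236.2177734375), (25.2446231842041, 8.778592109680176), 84.06385803222656)
max z near body [137.68810763 139.86389787 141.65628553]
```

View pics/rim.png

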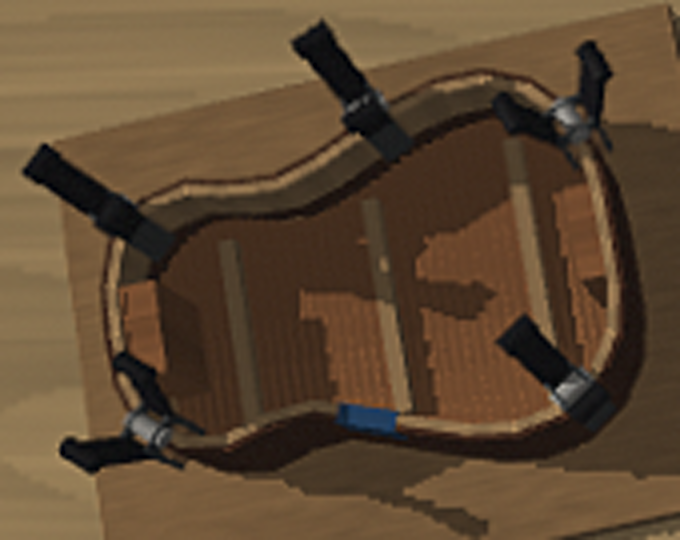

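The rim crop shows the tape at about (370,418), with the edge falling about 10° to the right. That puts the edge direction at about 80° in world and the tape at about (540, 231.5). The clip's pin direction is 74.4° and its pivot is at about (549.7, -291.8). Moving above the clip.

>>> {"api": "jog_arm", "payload": {
  "rows": [
    [[45,-17,3],[0,0,-0.1]],
    [[90,-34,6],[0,0,-0.2]],
    [[135,-50,9],[0,0,-0.31]],
    [[180,-67,12],[0,0,-0.41]],
    [[225,-84,15],[0,0,-0.51]],
    [[270,-101,18],[0,0,-0.61]],
    [[315,-118,22],[0,0,-0.71]],
    [[360,-134,25],[0,0,-0.82]],
    [[405,-151,28],[0,0,-0.92]],
    [[448,-167.7,31],[0,0,-1.02]]
  ],
  "grip": 85,
  "force": 30
}}

```text
time: 1.1
tool_pos: [551.0, -290.6, 199.7]
tcp_rot: [-180.0, -0.0, 74.7]
ft_force: [0.9, -0.4, -0.7]
finger_gap: 84.8
grip_force: 0.0
```

>>> {"api": "jog_arm", "payload": {
  "rows": [
    [[0,0,0],[0,0,0]],
    [[0,0,0],[0,0,0]],
    [[0,0,0],[0,0,0]]
  ]
}}

```text
time: 1.4
tool_pos: [549.0, -292.7, 199.9]
tcp_rot: [-179.9, 0.0, 74.4]
ft_force: [0.3, -0.3, -0.4]
finger_gap: 84.6
grip_force: 0.0
```

```bash
python3 - <<'E'
from h import *
s=r.sense();print(s['time'],s['tool_pos'],s['tcp_rot'],s['finger_gap'],s['joint_pos'])
p,d=r.snapshot('side');cv2.imwrite('pics/s2.png',p[200:440,230:530].repeat(2,0).repeat(2,1))
E
```

```text
1.4 [ 549.01255566 -292.72407634  199.87765126] [-1.79945416e+02  9.12767404e-03  7.43554408e+01] 84.60876085298493 [-3.27715020e+01  1.18064111e+01  8.37310822e+01 -2.49115383e-02
  8.45119828e+01 -1.71245453e+01]
```

View pics/s2.png

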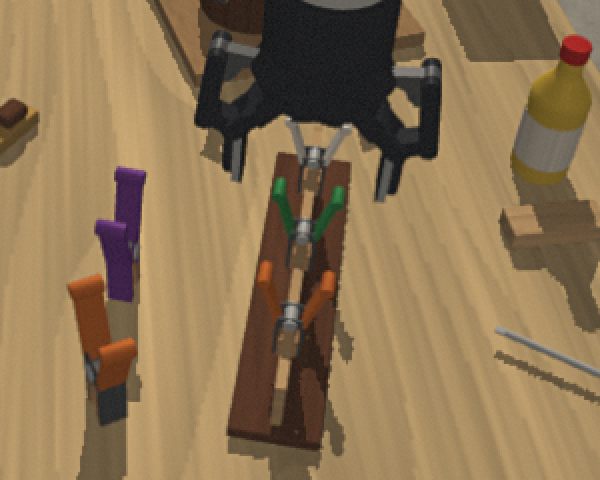

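The picture shows the open fingers at (235,170) and (385,190), above and square to the row. The orange rollers at (265,275) and (328,285) are centred below. Descending.

>>> {"api": "jog_arm", "payload": {
  "rows": [
    [[0,0,15],[0,0,0]],
    [[0,0,35],[0,0,0]],
    [[0,0,55],[0,0,0]],
    [[0,0,75],[0,0,0]],
    [[0,0,90],[0,0,0]],
    [[0,0,100],[0,0,0]],
    [[0,0,105],[0,0,0]],
    [[0,0,105],[0,0,0]],
    [[0,0,105],[0,0,0]]
  ]
}}

```text
time: 2.35
tool_pos: [550.2, -292.7, 96.2]
tcp_rot: [179.9, 0.0, 74.4]
ft_force: [0.4, -0.0, 0.0]
finger_gap: 85.3
grip_force: 0.0
```

```bash
python3 - <<'E'
from h import *
p,d=r.snapshot('side');q,e=r.snapshot('top')
cv2.imwrite('pics/s3.png',np.hstack([cv2.resize(p[240:420,280:480],(400,360)),cv2.resize(q[150:300,370:536],(398,360))]))
E
```

```text
(no output)
```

View pics/s3.png

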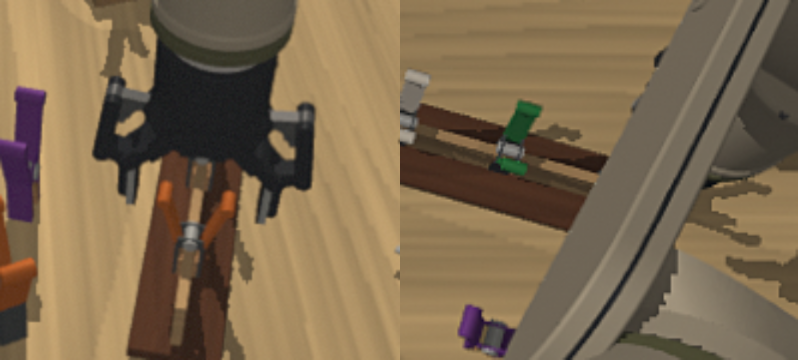

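The side view (left half) shows the fingertips at (130,200) and (262,220), outside the rollers at (165,185) and (230,195). The grasp is centred, so I'm closing to squeeze the clip open.

>>> {"api": "jog_arm", "payload": {
  "rows": [
    [[0,0,0],[0,0,0]],
    [[0,0,0],[0,0,0]],
    [[0,0,0],[0,0,0]],
    [[0,0,0],[0,0,0]],
    [[0,0,0],[0,0,0]],
    [[0,0,0],[0,0,0]],
    [[0,0,0],[0,0,0]],
    [[0,0,0],[0,0,0]],
    [[0,0,0],[0,0,0]],
    [[0,0,0],[0,0,0]]
  ],
  "grip": 20,
  "force": 30
}}

```text
time: 3.45
tool_pos: [551.2, -293.3, 97.4]
tcp_rot: [179.8, 0.1, 74.4]
ft_force: [0.2, 0.2, 7.2]
finger_gap: 25.5
grip_force: 30.3
```

```bash
python3 - <<'E'
from h import *
s=r.sense();print(s['finger_gap'],s['grip_force'],s['ft_force'],s['tool_pos'])
p,d=r.snapshot('side')
cv2.imwrite('pics/s4.png',cv2.resize(p[260:400,300:460],(640,560),interpolation=2))
E
```

```text
25.49091799245392 30.25426983833313 [0.18301296 0.20244858 7.15849067] [ 551.19381764 -293.27434034   97.43370498]
```

View pics/s4.png

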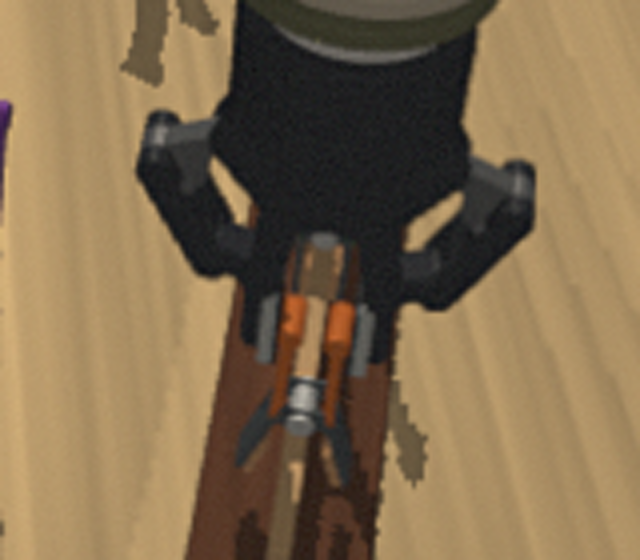

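The clip is squeezed fully open: levers parallel between the pads at (290,320) and (340,325), and the jaws spread astride the batten. Lifting.

>>> {"api": "jog_arm", "payload": {
  "rows": [
    [[0,0,-4],[0,0,0]],
    [[0,0,-12],[0,0,0]],
    [[0,0,-25],[0,0,0]],
    [[0,0,-40],[0,0,0]],
    [[0,0,-60],[0,0,0]],
    [[0,0,-80],[0,0,0]],
    [[0,0,-100],[0,0,0]],
    [[0,0,-115],[0,0,0]],
    [[0,0,-125],[0,0,0]],
    [[0,0,-125],[0,0,0]]
  ]
}}

```text
time: 4.5
tool_pos: [550.5, -292.8, 222.6]
tcp_rot: [179.8, 0.1, 74.4]
ft_force: [-0.2, 0.1, -0.8]
finger_gap: 25.7
grip_force: 29.6
```

>>> {"api": "jog_arm", "payload": {
  "rows": [
    [[0,0,0],[0,0,0]],
    [[0,0,0],[0,0,0]]
  ]
}}

```text
time: 4.7
tool_pos: [549.1, -292.0, 218.8]
tcp_rot: [-179.9, -0.0, 74.4]
ft_force: [0.6, 0.1, -0.4]
finger_gap: 25.3
grip_force: 29.6
```

```bash
python3 - <<'E'
from h import *
s=r.sense();print(s['finger_gap'],s['grip_force'],s['ft_force'],s['tool_pos'],s['tcp_rot'])
p,d=r.snapshot('side');np.savez('s5.npz',p=p,d=d)
cv2.imwrite('pics/s5.png',cv2.resize(p[170:330,310:510],(800,640)[:2],interpolation=2)[:600])
E
```

```text
25.275816077352395 29.601194858551025 [ 0.59565064  0.05275137 -0.41656549] [ 549.09349813 -291.95193873  218.80687062] [-1.79874292e+02 -3.79093510e-02  7.44171147e+01]
```

View pics/s5.png

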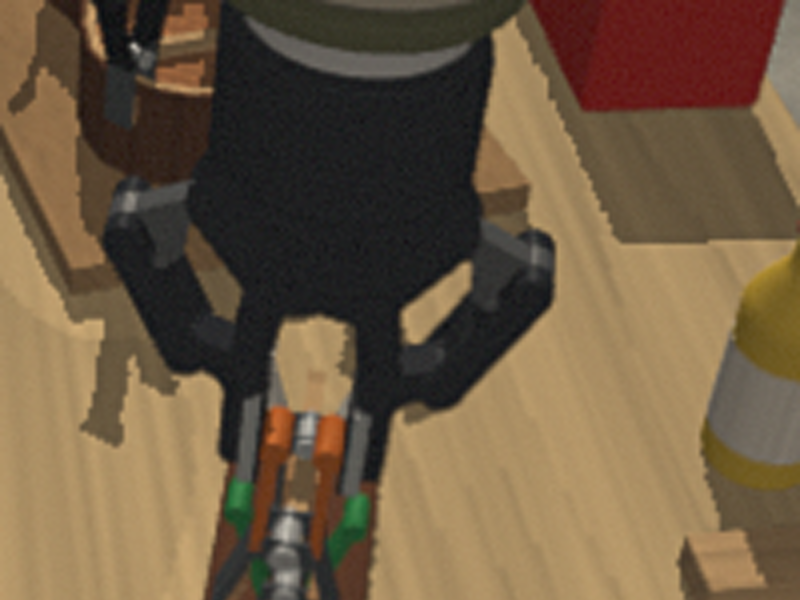

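The clip is lifted: rollers at (278,425) and (330,430), pivot at (290,530), green and white still parked behind. Next I'll measure the pivot's offset from the TCP.

```bash
python3 - <<'E'
from h import *
D=np.load('s5.npz');p,d=D['p'],D['d'];h=cv2.cvtColor(p,cv2.COLOR_BGR2HSV)
m=cv2.inRange(h,(5,170,70),(14,255,255));m[:260]=0;m[:,:365]=0;m[330:]=0;m[:,410:]=0
k,l,st,ce=cv2.connectedComponentsWithStats(m)
for i in range(1,k):
    if st[i,4]>15:
        q,_=cloud('side',l==i,d);t=q[q[:,2]>q[:,2].max()-8];print(st[i],q.max(0).round(),q.min(0).round(),t.mean(0).round(1))
g=cv2.inRange(h,(0,0,90),(180,70,255));mm=np.zeros_like(g,bool);mm[295:325,372:392]=g[295:325,372:392]>0
q,uv=cloud('side',mm,d);q=q[np.abs(q[:,1]+292)<25];print(len(q),np.median(q,0),np.percentile(q,[5,95],0).round(1))
E
```

```text
[373 272  11  35 155] [587. -94. 240.] [ 536. -299.   13.] [ 541.5 -291.7  237. ]
[388 274   8  35 143] [ 563. -285.  239.] [ 552. -304.  191.] [ 557.3 -296.1  236.4]
84 [ 548.10630713 -294.33147099  190.70911497] [[ 544.2 -301.2  184.2]
 [ 552.6 -284.5  193. ]]
```

The pivot is about 31 mm below the TCP and centred. Travelling to above the tape.

>>> {"api": "jog_arm", "payload": {
  "rows": [
    [[10,-3,-3],[0,0,0]],
    [[35,-10,-7],[0,0,0]],
    [[70,-21,-11],[0,0,0]],
    [[110,-33,-11],[0,0,0]],
    [[150,-45,-11],[0,0,0]],
    [[190,-57,-11],[0,0,0]],
    [[230,-69,-11],[0,0,0]],
    [[270,-81,-11],[0,0,0]],
    [[310,-93,-11],[0,0,0]],
    [[350,-105,-11],[0,0,0]]
  ]
}}

```text
time: 5.75
tool_pos: [541.8, 75.3, 231.2]
tcp_rot: [-180.0, -0.0, 74.4]
ft_force: [0.8, 0.0, -0.3]
finger_gap: 25.4
grip_force: 29.6
```

>>> {"api": "jog_arm", "payload": {
  "rows": [
    [[35,-10,0],[0,0,0]],
    [[70,-21,0],[0,0,-0.02]],
    [[100,-30,0],[0,0,-0.04]],
    [[125,-37,0],[0,0,-0.06]],
    [[143,-42,0],[0,0,-0.08]],
    [[152.7,-45,0],[0,0,-0.09]],
    [[152.7,-45,0],[0,0,-0.09]],
    [[152.7,-45,0],[0,0,-0.09]],
    [[152.7,-45,0],[0,0,-0.09]]
  ]
}}

```text
time: 6.65
tool_pos: [540.3, 231.3, 231.3]
tcp_rot: [180.0, 0.0, 79.5]
ft_force: [-0.1, 0.7, -0.2]
finger_gap: 25.3
grip_force: 29.6
```

```bash
python3 - <<'E'
from h import *
s=r.sense();print(s['finger_gap'],s['grip_force'],s['ft_force'],s['tool_pos'],s['tcp_rot'])
p,d=r.snapshot('side');q,e=r.snapshot('top');np.savez('s6.npz',p=p,d=d,q=q,e=e)
cv2.imwrite('pics/s6.png',np.hstack([cv2.resize(p[30:210,270:420],(450,540),interpolation=2),cv2.resize(q[130:300,100:210],(349,540),interpolation=2)]))
E
```

```text
25.331375108271626 29.60290253162384 [-0.05076845  0.69816378 -0.2217091 ] [540.33911673 231.25296808 231.29033009] [1.79999882e+02 1.98737475e-02 7.94973823e+01]
```

View pics/s6.png

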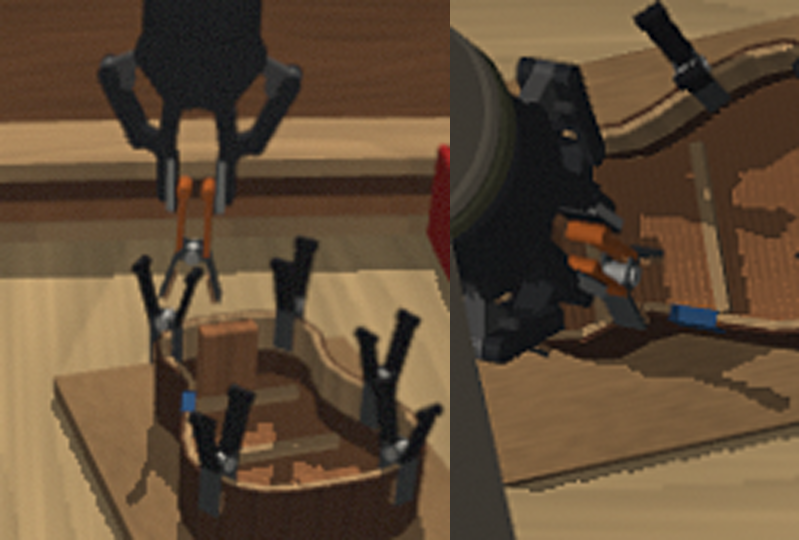

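The clip hangs upright at side (192,250), with the tape visible at side (188,400) and top (695,317). It is aligned, so I'm lowering it.

>>> {"api": "jog_arm", "payload": {
  "rows": [
    [[0,0,10],[0,0,0]],
    [[0,0,25],[0,0,0]],
    [[0,0,42],[0,0,0]],
    [[0,0,58],[0,0,0]],
    [[0,0,70],[0,0,0]],
    [[0,0,78],[0,0,0]],
    [[0,0,83],[0,0,0]],
    [[0,0,86],[0,0,0]],
    [[0,0,89],[0,0,0]],
    [[0,0,92],[0,0,0]]
  ]
}}

```text
time: 7.75
tool_pos: [540.8, 232.4, 139.8]
tcp_rot: [179.9, -0.0, 79.6]
ft_force: [0.7, 0.8, -0.6]
finger_gap: 25.3
grip_force: 29.6
```

>>> {"api": "jog_arm", "payload": {
  "rows": [
    [[0,0,3],[0,0,0]],
    [[0,0,6],[0,0,0]],
    [[0,0,9],[0,0,0]],
    [[0,0,12],[0,0,0]],
    [[0,0,15],[0,0,0]],
    [[0,0,17],[0,0,0]],
    [[0,0,17],[0,0,0]],
    [[0,0,17],[0,0,0]],
    [[0,0,17],[0,0,0]]
  ]
}}

```text
time: 8.65
tool_pos: [540.4, 232.3, 122.5]
tcp_rot: [180.0, -0.0, 79.6]
ft_force: [-0.2, 0.6, -1.1]
finger_gap: 25.0
grip_force: 29.6
```

```bash
python3 - <<'E'
from h import *
p,d=r.snapshot('side');h=cv2.cvtColor(p,cv2.COLOR_BGR2HSV)
m=cv2.inRange(h,(5,170,60),(14,255,255));k,l,st,ce=cv2.connectedComponentsWithStats(m)
for i in range(1,k):
    if st[i,4]>10 and 300<ce[i][0]<370 and ce[i][1]<200:
        q,_=cloud('side',l==i,d);print(st[i],q.max(0).round(1),np.median(q,0).round(1))
print(r.sense()['tool_pos'],r.sense()['ft_force'])
E
```

```text
[327 136   5  23  55] [539.2 321.3 144.4] [531.4 227.8 128.1]
[335 137   5  23  56] [561.2 344.9 144.3] [548.5 225.3 125.3]
[540.42782824 232.23604835 122.530992  ] [ 0.59230354 -0.15698984 -0.72588981]
```

The pivot is about 14 mm above the edge with no contact force. I'll go 3 mm lower and then release.

>>> {"api": "jog_arm", "payload": {
  "rows": [
    [[0,0,2],[0,0,0]],
    [[0,0,3],[0,0,0]],
    [[0,0,3],[0,0,0]],
    [[0,0,3],[0,0,0]]
  ]
}}

```text
time: 9.1
tool_pos: [540.2, 232.2, 119.2]
tcp_rot: [-180.0, 0.0, 79.6]
ft_force: [0.4, -0.5, -0.7]
finger_gap: 25.2
grip_force: 29.6
```

>>> {"api": "jog_arm", "payload": {
  "rows": [
    [[0,0,0],[0,0,0]],
    [[0,0,0],[0,0,0]],
    [[0,0,0],[0,0,0]],
    [[0,0,0],[0,0,0]],
    [[0,0,0],[0,0,0]],
    [[0,0,0],[0,0,0]],
    [[0,0,0],[0,0,0]],
    [[0,0,0],[0,0,0]]
  ],
  "grip": 80
}}

```text
time: 9.9
tool_pos: [540.2, 232.2, 119.3]
tcp_rot: [-180.0, -0.0, 79.6]
ft_force: [0.4, 0.3, -0.3]
finger_gap: 79.8
grip_force: 0.0
```

>>> {"api": "jog_arm", "payload": {
  "rows": [
    [[0,0,-5],[0,0,0]],
    [[0,0,-15],[0,0,0]],
    [[0,0,-30],[0,0,0]],
    [[0,0,-50],[0,0,0]],
    [[0,0,-75],[0,0,0]],
    [[0,0,-100],[0,0,0]],
    [[0,0,-120],[0,0,0]],
    [[0,0,-130],[0,0,0]],
    [[0,0,-130],[0,0,0]],
    [[0,0,-130],[0,0,0]]
  ]
}}

```text
time: 10.9
tool_pos: [540.1, 232.2, 248.9]
tcp_rot: [-180.0, 0.0, 79.6]
ft_force: [-0.1, 0.4, -0.0]
finger_gap: 80.2
grip_force: 0.0
```

```bash
python3 - <<'E'
from h import *
p,d=r.snapshot('side');q0,e=r.snapshot('top')
cv2.imwrite('pics/s7.png',np.hstack([cv2.resize(p[90:230,280:420],(400,400),interpolation=2),cv2.resize(q0[130:270,100:240],(400,400),interpolation=2)]))
for n,a,b in(('side',p,d),('top',q0,e)):
  h=cv2.cvtColor(a,cv2.COLOR_BGR2HSV)
  m=cv2.inRange(h,(5,170,60),(14,255,255));k,l,st,ce=cv2.connectedComponentsWithStats(m)
  for i in range(1,k):
    if st[i,4]>10:
        q,_=cloud(n,l==i,b)
        if len(q) and abs(np.median(q[:,1])-230)<40: t=q[(q[:,2]>125)&(q[:,2]<150)];print(n,st[i],t.max(0).round(1),t[t[:,2]>t[:,2].max()-8].mean(0).round(1))
s=r.sense();print(s['tool_pos'],s['ft_force'],s['finger_gap'])
E
```

```text
side [321 135   8  24  77] [523.9 245.6 146.1] [517.6 233.3 143. ]
side [337 137  10  22  71] [568.2 235.1 147.8] [562.7 226.1 143.7]
top [162 207  17  16 145] [567.5 238.4 144.8] [562.4 228.9 141.5]
top [156 231  19   8  95] [523.7 244.8 145.6] [517.8 235.9 141.6]
[539.57408684 231.96240506 247.73677348] [-0.34843964  0.02967871  0.10817471] 80.11159577721736
```

View pics/s7.png

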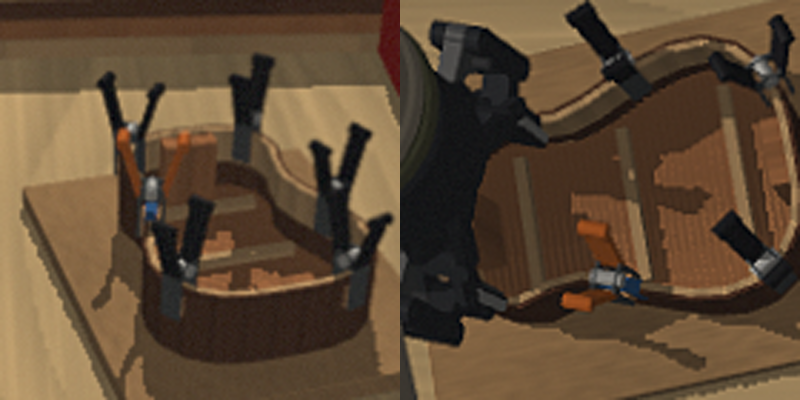

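The last picture shows the clip upright astride the edge at the tape: pivot at side (150,185), top (612,280). By measurement, the pivot is about 18 mm above the edge and within about 2 mm of the tape centre. Its pin is at about 81° against the edge's 80°, and the roller spacing is the same as when it was parked (closed). Handing in.

```bash
python3 -c "
from bench import r
print(r.hand_in())"
```

```text
the job is handed in; nothing more can be done
None
```

The orange clip is closed on the edge at the blue tape, about 18 mm up and square to the edge by camera measurement; the green and white clips were left on the batten, and the job was handed in at about 11 s with no verdict returned.

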